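# Count to the third gap and slide the pulley home

## Robot

A 7-joint arm with a two-finger parallel gripper is mounted at the origin on a cart in front of the work surface, level with it; the furniture and walls round the work are solid. World frame = base frame: x ahead of the robot, y to its left, z up, the work surface at z = 0. Lengths are in m, angles in rad, forces in N, time in s.
With the tool pointing down it reaches from about 0.425 to 0.8 m from the base axis. Payload 8.3 kg.
Tool frame: the origin (TCP) lies at the very end of the fingers, on their centre line; the grasp point (between the pads) lies 19 mm behind it; x points along the fingers, z is the direction in which the jaws open and shut, and the axes are right-handed (so a half turn about x gives the same grasp; the last joint's range is limited). The gripper opens to 85 mm and grips with 20 to 120 N. Pads are 22 mm wide; open, the fingers measure 114 mm over their backs; the gripper's body (76 mm by 85 mm) begins 54 mm behind the grasp point. The pads swing forward as they close: fully open they stand 13 mm farther back than shut.
Start: joints at [1.061, 0.383, 0.016, 1.37, -0.006, 1.388, -0.046], TCP at [0.27, -0.564, 0.231] pointing down, gripper open.
Joint ranges: [-2.95, 2.95], [-0.25, 2.06], [-1.52, 1.56], [0.18, 2.33], [-1.44, 4.58], [0.02, 2.06], [-3.01, 3.01]. Speed limits (rad/s): [2.39, 2.39, 3.01, 3.01, 3.14, 3.14, 3.14].

## Interface

Orientations are given as a 3x3 rotation matrix whose columns are the frame's x, y, z axes.
In Python, from plant import * gives the robot as it stands. The module is installed in compiled form; this text tells all that it offers.
- The arm moves only by the shell command python3 -m crank 'ROWS' [FORCE]. ROWS is JSON, a list of rows, each an object with "linear": the shift along the tool's x, y, z in m, a list of three; "dr": the turn, a rotation vector about the tool's x, y, z in rad, a list of three; "jaw": the gripper's target within -1 to 1 (shut at 1, half-way at 0, fully open at -1). A call has 1 to 20 rows; each row shifts and turns the commanded pose from where the row before left it, along the tool's axes as they then stand; what a row does not reach is not made up. A row lasts 1/10 s, in which the tool goes at most 50 mm and 8.59 degrees, less where a joint would pass 70% of its speed; a pose out of reach is approached as far as the arm can. A call with a gripper value outside its range is refused whole. The fingers move at their own pace and stop on an object; FORCE is the grip in N (left out, the last holds). Time passes only in rows, so rows that do not move let the fingers close. It gives the time, the measured TCP pose, the force and the opening at its end, in the units of the state.
- read_state(): the state, without advancing time (a new reading comes with each control period).
- grab_frame(name): name is "scene" or "top"; returns a dict with "image" (480x640x3 uint8, red, green, blue), "intrinsics" (3x3 intrinsics, pixels), "cam_to_world" (4x4, takes a point from camera to world coordinates). Camera axes: x right, y down, z forward; pixel columns grow to the right and rows downward; lengths in m; the calibration is good to about 2 mm. A picture is of the moment at which its call begins. There is no depth.
- close_job(): hands the job in, once; it reports no verdict.
The state is a dict: "clock": time; "q": joint angles; "joint_vel": joint speeds; "joint_torque": joint torques, N m; "tcp_pos": TCP position; "orientation": TCP orientation; "ft_force": force on the tool from outside, world axes, zero at the start; "torque": the same for the moment, N m; "gripper_width": opening from 0.0 (shut) to 1.0 (fully open).
Only numpy, scipy, OpenCV 4.12 (cv2) and the standard library are available. Lean on these libraries where they do the work, as an engineer would, in place of code of your own. Each camera call takes 0.05 s, during which the arm holds its last target.

## Task

The motor pulley goes into the third gap of the divider rack, counted from the end where the tall round-headed post stands; a gap that already holds something counts too. First count the gaps off with the closed fingertips, touching the top of the steel rail behind the first, the second and the third gap in that order, and keep off the rail of the fourth. Then push the pulley flat along the table, without ever lifting it, into that third gap until it is fully home against the back plate, let go of everything, and leave the things around as they are.

Things in the scene. Friction and masses are not known exactly. Their poses are not given: they have to be found in the camera images.
- rack: Fixed metal divider rack, 306 mm wide (y), no floor; may be turned some degrees. Origin: on the table, mid-width; x to the back (away from the robot), y left. Dividers 6 mm thick, 36 mm high at y = 150, 75, 0, -75, -150 mm, front edges at x = -31 mm, leave four gaps a, b, c, d (from +y to -y) 69 mm wide, open in front. Back plate 30 mm high, its face at x = 21 mm; the rail is behind it, at x = 23 to 37 mm.
- rail_a: Steel bar, the piece of the top rail behind gap a (the +y end): 69 mm long (rack y), 14 mm wide (rack x), 8 mm thick; origin at the centre of its top face, 52 mm above the table, x = +30 mm in the rack's frame. The 6 mm wide supports between the pieces are 1 mm lower, felt as shallow notches.
- rail_b: Steel bar, the piece of the top rail behind gap b (second from +y): 69 mm long (rack y), 14 mm wide (rack x), 8 mm thick; origin at the centre of its top face, 52 mm above the table, x = +30 mm in the rack's frame. The 6 mm wide supports between the pieces are 1 mm lower, felt as shallow notches.
- rail_c: Steel bar, the piece of the top rail behind gap c (third from +y): 69 mm long (rack y), 14 mm wide (rack x), 8 mm thick; origin at the centre of its top face, 52 mm above the table, x = +30 mm in the rack's frame. The 6 mm wide supports between the pieces are 1 mm lower, felt as shallow notches.
- rail_d: Steel bar, the piece of the top rail behind gap d (the -y end): 69 mm long (rack y), 14 mm wide (rack x), 8 mm thick; origin at the centre of its top face, 52 mm above the table, x = +30 mm in the rack's frame. The 6 mm wide supports between the pieces are 1 mm lower, felt as shallow notches.
- gap_a (a point): Point on the table in gap a where the centre of a pulley lies when it is fully home, touching the back plate; in the rack's frame at x = -10.5 mm, y = +112.5 mm, z = 0. Axes as the rack.
- gap_b (a point): Point on the table in gap b where the centre of a pulley lies when it is fully home, touching the back plate; in the rack's frame at x = -10.5 mm, y = +37.5 mm, z = 0. Axes as the rack.
- gap_c (a point): Point on the table in gap c where the centre of a pulley lies when it is fully home, touching the back plate; in the rack's frame at x = -10.5 mm, y = -37.5 mm, z = 0. Axes as the rack.
- gap_d (a point): Point on the table in gap d where the centre of a pulley lies when it is fully home, touching the back plate; in the rack's frame at x = -10.5 mm, y = -112.5 mm, z = 0. Axes as the rack.
- count_knob: Fixed slim steel post with a round head, 76 mm tall, foot 22 mm and head 24 mm in diameter, on the table right beside one end of the rack (168 mm from its middle): either the +y or the -y end. The gaps are counted from this end. At the other end lies only a low steel foot, 9 mm high. Origin: centre of the underside.
- motor_pulley: Pale grey V-belt pulley with a hub, lying flat on the table in front of the rack, 63 mm in diameter, 22 mm high, 0.15 to 0.25 kg; it slides and turns freely and touches as a plain upright cylinder. Origin: centre of its underside, z axis up. To be pushed.
- tape_roll: Black roll of tape, 62 mm in diameter, 19 mm high, lying in gap a of the rack (the +y end). To be left alone. Origin: centre of the underside.
- drain_coupling: White plastic pipe coupling standing on the table, 42 mm in diameter, 50 mm high. To be left alone. Origin: centre of the underside.
- token_tin: Food tin standing on the table, 75 mm in diameter, 58 mm high. To be left alone. Origin: centre of the underside.

How it is judged:
By the outcome, as a careful person would: the job done as asked, in the order asked, and still so for the second after the job is handed in, with the robot touching nothing.
It also fails if it takes over 58 s, if anything falls off the work surface, if the arm or the gripper's body presses on something with over 40 N, if the wrist force passes 120 N, or if a joint passes its speed limit or range.

## Working session

There is one attempt and no reset: what is moved stays moved. The work goes in short steps, Python scripts to look and compute and a shell command to move; the robot and the scene stay as the last step left them, time stands still between calls to the robot, and variables do not carry over. Pictures are saved under pics/ and viewed, and the job is handed in when it is done.

```bash
mkdir -p pics
python3 - <<'E'
from plant import *
import cv2, numpy as np
for n in ["scene","top"]:
    f=grab_frame(n); cv2.imwrite(f"pics/{n}0.png",f["image"][:,:,::-1])
    np.savez(f"{n}0.npz",**f); print(n,f["intrinsics"].round(1).tolist(),f["cam_to_world"].round(3).tolist())
s=read_state()
for k in s: print(k,np.round(s[k],3).tolist())
E
```

```text
scene [[584.3, 0.0, 320.7], [0.0, 584.3, 233.2], [0.0, 0.0, 1.0]] [[-0.574, -0.439, 0.691, -0.152], [-0.819, 0.304, -0.487, 0.541], [0.004, -0.845, -0.534, 0.643], [0.0, 0.0, 0.0, 1.0]]
top [[556.4, 0.0, 321.9], [0.0, 556.4, 236.5], [0.0, 0.0, 1.0]] [[0.002, -0.984, 0.177, 0.424], [-1.0, -0.0, 0.013, 0.005], [-0.013, -0.177, -0.984, 1.048], [0.0, 0.0, 0.0, 1.0]]
clock 0.1
q [1.061, 0.384, 0.016, 1.371, -0.006, 1.388, -0.047]
joint_vel [-0.0, -0.001, -0.001, -0.002, 0.0, 0.001, 0.001]
joint_torque [0.004, -62.913, 0.848, -37.276, 0.017, 0.01, 0.0]
tcp_pos [0.27, -0.563, 0.23]
orientation [[-0.001, 0.902, 0.432], [0.002, 0.432, -0.902], [-1.0, -0.0, -0.002]]
ft_force [-0.47, -0.386, 0.364]
torque [-0.03, 0.023, 0.024]
gripper_width 0.997
```

View pics/top0.png

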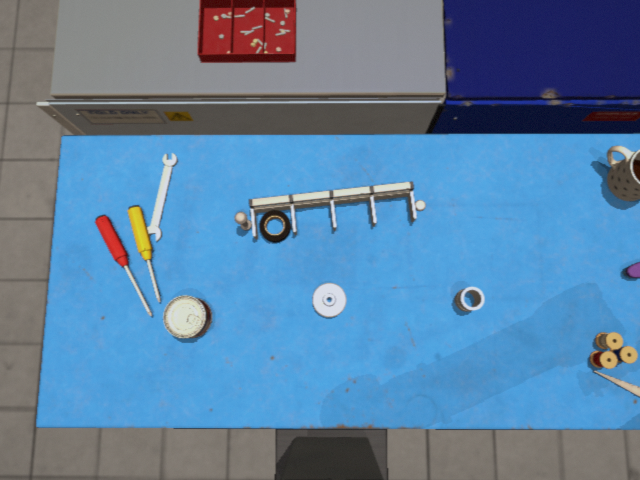

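View pics/scene0.png

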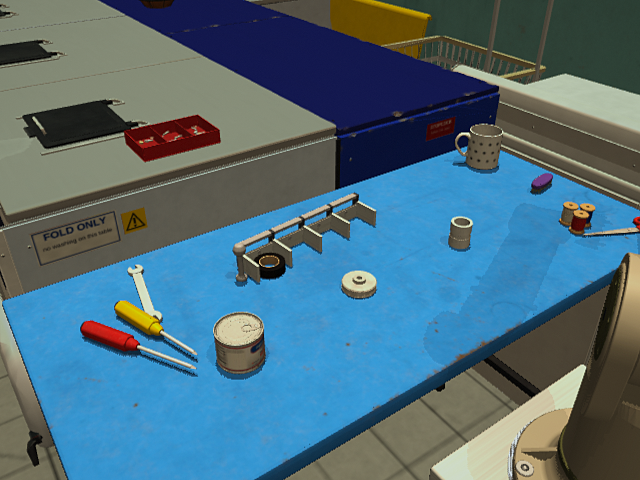

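The top view shows the tall post at the left (+y) end of the rack, around pixel (243,220), and the low foot at (420,205). The tape roll is at (276,226), the pulley at (330,300), the coupling at (470,299) and the tin at (187,317). So the third gap is c. Next I measure the rail and the pulley.

```bash
cat > h.py <<'E'
import numpy as np, cv2
def ray(f,px,z):
    K=f["intrinsics"];T=f["cam_to_world"]
    d=T[:3,:3]@np.linalg.solve(K,np.array([px[0],px[1],1.0]));o=T[:3,3]
    return o+d*(z-o[2])/d[2]
def proj(f,P):
    T=f["cam_to_world"];p=T[:3,:3].T@(np.asarray(P)-T[:3,3]);q=f["intrinsics"]@p
    return q[:2]/q[2]
def nonblue(f):
    im=f["image"].astype(int); return ((im[:,:,2]-im[:,:,0])<60).astype(np.uint8)
E
python3 - <<'E'
from h import *
f=np.load("top0.npz");im=f["image"][:,:,::-1]
cv2.imwrite("pics/crop.png",cv2.resize(im[170:330,225:435],None,fx=3.8,fy=3.7,interpolation=cv2.INTER_CUBIC))
s=np.load("scene0.npz");
cv2.imwrite("pics/crops.png",cv2.resize(s["image"][180:310,220:390,::-1],None,fx=4.5,fy=4.5,interpolation=cv2.INTER_CUBIC))
for n,g in (("top",f),("scene",s)):
    m=nonblue(g)
    k,l,st,c=cv2.connectedComponentsWithStats(m)
    for i in range(1,k):
        if 150<st[i,4]<6000: print(n,i,st[i].tolist(),c[i].round(1), ray(g,c[i],0.02).round(3))
# pulley
for g,seed in ((f,(330,300)),(s,(358,285))):
    m=nonblue(g);k,l,st,c=cv2.connectedComponentsWithStats(m);i=l[seed[1],seed[0]]
    cs,_=cv2.findContours((l==i).astype(np.uint8),0,1)
    P=np.array([ray(g,p[0],0.022)[:2] for p in max(cs,key=len)])
    (x,y),r=cv2.minEnclosingCircle(P.astype(np.float32)); print("pulley",x,y,r,P.mean(0))
E
```

```text
top 3 [601, 146, 39, 56, 1568] [623.7 174.1] [ 0.729 -0.555  0.02 ]
top 4 [127, 153, 51, 149, 1827] [151.2 220.2] [0.64  0.342 0.02 ]
top 5 [234, 182, 192, 61, 4105] [321.7 206.1] [0.667 0.019 0.02 ]
top 6 [95, 215, 58, 101, 1035] [117.7 251. ] [0.581 0.402 0.02 ]
top 7 [622, 262, 18, 17, 212] [632.2 270.9] [ 0.544 -0.554  0.02 ]
top 8 [312, 283, 35, 35, 928] [328.7 299.8] [0.49  0.005 0.02 ]
top 10 [454, 287, 30, 25, 491] [469.  298.9] [ 0.492 -0.252  0.02 ]
top 11 [163, 295, 49, 44, 1720] [187.  316.9] [0.459 0.265 0.02 ]
top 13 [589, 332, 49, 37, 1240] [611.3 351.2] [ 0.399 -0.503  0.02 ]
top 15 [593, 370, 47, 27, 301] [621.2 383.4] [ 0.343 -0.515  0.02 ]
scene 16 [530, 173, 23, 21, 325] [541.3 183.3] [ 0.541 -0.571  0.02 ]
scene 17 [233, 193, 143, 90, 4530] [296.7 238.4] [0.665 0.024 0.02 ]
scene 18 [559, 201, 81, 36, 1174] [588.6 220.4] [ 0.379 -0.512  0.02 ]
scene 19 [448, 216, 25, 33, 663] [459.9 232.3] [ 0.498 -0.258  0.02 ]
scene 23 [114, 265, 84, 96, 1813] [145.2 313.2] [0.617 0.351 0.02 ]
scene 24 [341, 271, 36, 28, 818] [358.6 284.2] [0.479 0.015 0.02 ]
scene 32 [213, 312, 53, 62, 2758] [239.4 342.4] [0.467 0.257 0.02 ]
scene 34 [80, 320, 117, 49, 1476] [121.  341.6] [0.573 0.406 0.02 ]
pulley 0.5383747816085815 -0.0328734815120697 0.6212051510810852 [ 0.52919276 -0.0649096 ]
pulley 0.47758567333221436 0.016019251197576523 0.04011423885822296 [0.47740213 0.01642482]
```

View pics/crop.png

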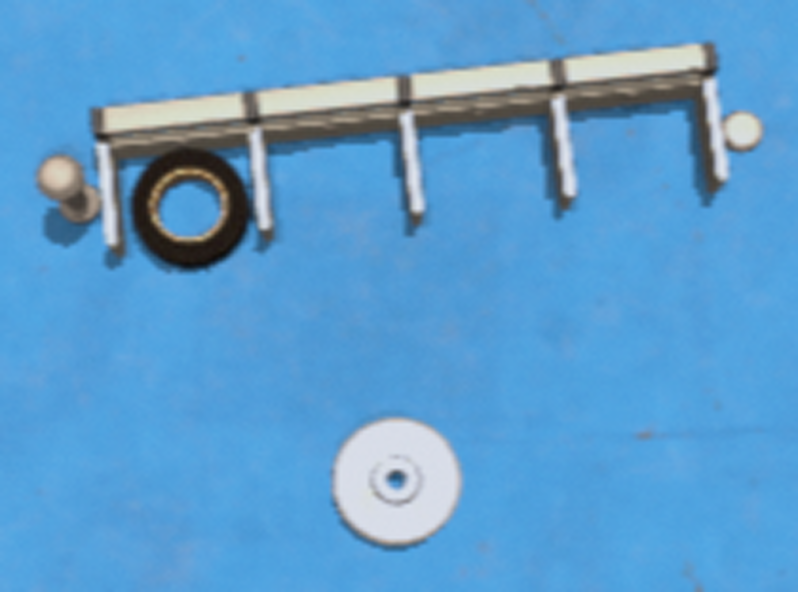

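View pics/crops.png

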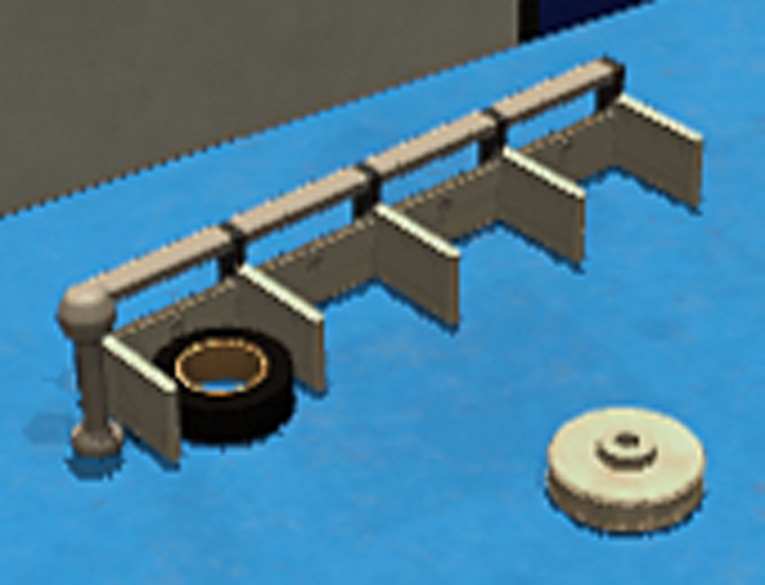

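The close-up confirms the tall round post at the +y end next to the tape roll, and shows the four cream rail pieces separated by dark supports. Next: fit the rail pieces and the pulley.

```bash
cat >> h.py <<'E'
def pulley(f,seed,zt=0.022):
    m=nonblue(f);k,l,st,c=cv2.connectedComponentsWithStats(m);i=l[seed[1],seed[0]]
    cs,_=cv2.findContours((l==i).astype(np.uint8),0,1)
    ct=max(cs,key=len)[:,0]
    P=np.array([ray(f,p,zt)[:2] for p in ct]);(x,y),r=cv2.minEnclosingCircle(P.astype(np.float32))
    return x,y,r
E
python3 - <<'E'
from h import *
f=np.load("top0.npz");s=np.load("scene0.npz")
print("pulley top",pulley(f,(322,295)))
im=f["image"].astype(int)
print(im[187,343],im[190,295],im[210,334],im[300,322])
m=np.zeros((480,640),np.uint8)
R,G,B=im[:,:,0],im[:,:,1],im[:,:,2]
m[175:215,245:420]=((R>170)&(R-B>5))[175:215,245:420]
k,l,st,c=cv2.connectedComponentsWithStats(m)
pts=[]
for i in range(1,k):
    if st[i,4]>80:
        P=ray(f,c[i],0.052);pts.append(P);print(st[i].tolist(),c[i].round(2),P.round(4))
pts=np.array(sorted(pts,key=lambda p:-p[1]))
d=np.diff(pts,axis=0);print(np.linalg.norm(d,axis=1))
E
```

```text
pulley top (0.4904135763645172, 0.005399026907980442, 0.03198949247598648)
[ 78 148 201] [ 78 163 223] [156 175 200] [185 189 198]
[374, 182, 36, 8, 124] [392.02 185.26] [ 0.699  -0.1113  0.052 ]
[333, 187, 37, 10, 133] [350.16 190.14] [ 0.6898 -0.034   0.052 ]
[293, 191, 36, 10, 192] [308.88 195.46] [0.6797 0.0421 0.052 ]
[252, 196, 37, 10, 227] [269.87 200.13] [0.6709 0.114  0.052 ]
[0.07237536 0.07679084 0.07785142]
```

Run:
```python
from h import *
f=np.load("top0.npz");s=np.load("scene0.npz")
im=f["image"].astype(int)
print(im[182:206,310].tolist())
R,G,B=im[:,:,0],im[:,:,1],im[:,:,2]
for th in (-5,-20,-40):
    m=np.zeros((480,640),np.uint8)
    m[175:215,245:420]=((R>150)&(R-B>th))[175:215,245:420]
    m[205:]=0
    k,l,st,c=cv2.connectedComponentsWithStats(m)
    pts=[]
    for i in range(1,k):
        if st[i,4]>80:
            pts.append(ray(f,c[i],0.052)[:2]);print(st[i].tolist())
    pts=np.array(sorted(pts,key=lambda p:-p[1]));print(pts.round(4).tolist())
    d=pts[-1]-pts[0]; 
    if len(pts)>1: print(np.linalg.norm(np.diff(pts,axis=0),axis=1),np.degrees(np.arctan2(d[0],-d[1])),pts.mean(0))
# coarse: support marks / crop corners of the rail: 
c2=lambda x,y:(225+x/3.8,170+y/3.7)
for n,p in (("S0",(98,122)),("S1",(251,106)),("S2",(404,90)),("S3",(558,74)),("S4",(709,56))): print(n,ray(f,c2(*p),0.051).round(4))
for n,p in (("D0",(115,248)),("D2",(416,216)),("D4",(720,182))): print(n,ray(f,c2(*p),0.036).round(4))
```

```text
[[86, 167, 225], [83, 166, 226], [82, 165, 224], [84, 167, 225], [86, 166, 225], [86, 167, 225], [86, 166, 224], [88, 165, 223], [86, 163, 222], [84, 150, 203], [117, 143, 163], [206, 207, 192], [216, 218, 197], [215, 219, 201], [217, 222, 208], [215, 220, 210], [209, 213, 205], [165, 155, 144], [91, 88, 84], [122, 113, 102], [128, 118, 106], [136, 124, 111], [103, 93, 85], [77, 70, 63]]
[373, 182, 38, 10, 245]
[333, 187, 38, 10, 245]
[292, 191, 38, 10, 249]
[252, 195, 38, 10, 243]
[[0.671, 0.1131], [0.6794, 0.0382], [0.6876, -0.0354], [0.6961, -0.1103]]
[0.07533143 0.07410835 0.07540355] 6.419028651273741 [0.68353493 0.00139899]
[373, 182, 38, 10, 249]
[333, 186, 38, 11, 251]
[292, 191, 38, 10, 252]
[252, 195, 38, 10, 248]
[[0.6712, 0.1129], [0.6795, 0.0384], [0.6877, -0.0355], [0.6962, -0.1102]]
[0.07497711 0.07433702 0.07516936] 6.412972024718154 [0.68363782 0.00141218]
[373, 182, 38, 10, 252]
[333, 186, 38, 11, 255]
[292, 191, 38, 10, 255]
[252, 195, 38, 10, 252]
[[0.6713, 0.1129], [0.6796, 0.0385], [0.6878, -0.0356], [0.6963, -0.1102]]
[0.07484507 0.07451431 0.07516489] 6.406314170978327 [0.68372933 0.00139322]
S0 [0.6658 0.1492 0.051 ]
S1 [0.674 0.075 0.051]
S2 [0.6821 0.0008 0.051 ]
S3 [ 0.6903 -0.074   0.051 ]
S4 [ 0.6995 -0.1475  0.051 ]
D0 [0.6047 0.1414 0.036 ]
D2 [ 0.621  -0.0051  0.036 ]
D4 [ 0.6384 -0.1534  0.036 ]
```

The rail pieces come out 75 mm apart, as they must be, and the rack yaw is +6.4°. The pulley is at (0.490, 0.005) with r ≈ 32 mm. That puts the rack origin at about (0.654, -0.002) and the home point of gap c at about (0.648, -0.040). First move: go above rail a with the jaws closed.

```bash
python3 -m crank '[{"linear":[0,0.033,-0.022],"dr":[0,0,0],"jaw":1},{"linear":[0,0.033,-0.022],"dr":[0,0,0],"jaw":1},{"linear":[0,0.033,-0.022],"dr":[0,0,0],"jaw":1},{"linear":[0,0.033,-0.022],"dr":[0,0,0],"jaw":1},{"linear":[0,0.033,-0.022],"dr":[0,0,0],"jaw":1},{"linear":[0,0.033,-0.022],"dr":[0,0,0],"jaw":1},{"linear":[0,0.033,-0.022],"dr":[0,0,0],"jaw":1},{"linear":[0,0.033,-0.022],"dr":[0,0,0],"jaw":1},{"linear":[0,0.033,-0.022],"dr":[0,0,0],"jaw":1},{"linear":[0,0.033,-0.022],"dr":[0,0,0],"jaw":1},{"linear":[0,0.033,-0.022],"dr":[0,0,0],"jaw":1},{"linear":[0,0.033,-0.022],"dr":[0,0,0],"jaw":1},{"linear":[0,0.033,-0.022],"dr":[0,0,0],"jaw":1},{"linear":[0,0.033,-0.022],"dr":[0,0,0],"jaw":1},{"linear":[0,0.033,-0.022],"dr":[0,0,0],"jaw":1},{"linear":[0,0.033,-0.022],"dr":[0,0,0],"jaw":1},{"linear":[0,0,0],"dr":[0.084,0,0],"jaw":1},{"linear":[0,0,0],"dr":[0.084,0,0],"jaw":1},{"linear":[0,0,0],"dr":[0.084,0,0],"jaw":1},{"linear":[0,0,0],"dr":[0.084,0,0],"jaw":1}]' 20
cat >> h.py <<'E'
RX=np.array([.9938,.1117]);RY=np.array([-.1117,.9938]);RO=np.array([.6539,-.0019])
def w(x,y): return RO+RX*x+RY*y
def rk(p): d=np.asarray(p)[:2]-RO; return np.array([d@RX,d@RY])
def tool(st,tx,ty,tz):
    return st["orientation"].T@(np.array([tx,ty,tz])-st["tcp_pos"]) if hasattr(st["orientation"],"T") else np.array(st["orientation"]).T@(np.array([tx,ty,tz])-np.array(st["tcp_pos"]))
def yaw(st): O=np.array(st["orientation"]); return np.degrees(np.arctan2(O[1,1],O[0,1]))
E
python3 - <<'E'
from plant import *
from h import *
s=read_state();print(yaw(s),rk(s["tcp_pos"]),tool(s,*w(.03,.1125),.08).round(4))
E
```

```text
clock: 2.1
tcp_pos: [0.5939, -0.0179, 0.2307]
orientation: [[-0.001, 0.994, 0.107], [0.0, 0.107, -0.994], [-1.0, -0.001, -0.0]]
ft_force: [0.2, 0.2, -0.7]
gripper_width: 0.0
6.168174132861539 [-0.06145589 -0.00918935] [ 0.1506  0.0911 -0.122 ]
```

```bash
python3 -m crank '[{"linear":[0,0.0228,-0.0305],"dr":[0,0,0],"jaw":1},{"linear":[0,0.0228,-0.0305],"dr":[0,0,0],"jaw":1},{"linear":[0,0.0228,-0.0305],"dr":[0,0,0],"jaw":1},{"linear":[0,0.0228,-0.0305],"dr":[0,0,0],"jaw":1},{"linear":[0.03,0,0],"dr":[0,0,0],"jaw":1},{"linear":[0.03,0,0],"dr":[0,0,0],"jaw":1},{"linear":[0.03,0,0],"dr":[0,0,0],"jaw":1},{"linear":[0.03,0,0],"dr":[0,0,0],"jaw":1},{"linear":[0.03,0,0],"dr":[0,0,0],"jaw":1},{"linear":[0,0,0],"dr":[0,0,0],"jaw":1},{"linear":[0,0,0],"dr":[0,0,0],"jaw":1}]'
python3 - <<'E'
from plant import *
from h import *
s=read_state();print(yaw(s),rk(s["tcp_pos"]),tool(s,*w(.03,.1125),.052).round(4))
f=grab_frame("scene");cv2.imwrite("pics/s1.png",cv2.resize(f["image"][130:310,200:420,::-1],None,fx=3,fy=3))
E
```

```text
clock: 3.2
tcp_pos: [0.671, 0.1132, 0.0813]
orientation: [[-0.001, 0.994, 0.111], [-0.0, 0.111, -0.994], [-1.0, -0.001, -0.0]]
ft_force: [0.7, 0.8, 0.8]
gripper_width: 0.003
6.348358717279137 [0.02981638 0.11252768] [0.0293 0.0002 0.    ]
```

View pics/s1.png

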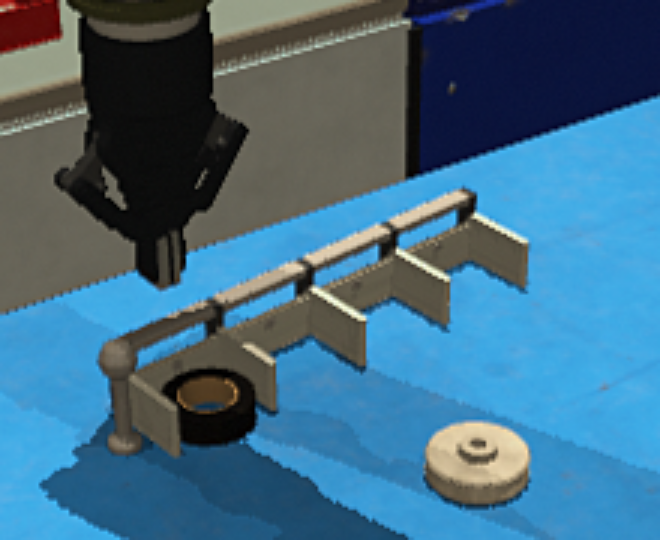

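The closed fingertips hover over the middle of rail a (tip at about (165,285) in the crop). Descending to touch.

```bash
python3 -m crank '[{"linear":[0.01,0,0],"dr":[0,0,0],"jaw":1},{"linear":[0.01,0,0],"dr":[0,0,0],"jaw":1},{"linear":[0.005,0,0],"dr":[0,0,0],"jaw":1},{"linear":[0.002,0,0],"dr":[0,0,0],"jaw":1},{"linear":[0.001,0,0],"dr":[0,0,0],"jaw":1},{"linear":[0,0,0],"dr":[0,0,0],"jaw":1}]'
for i in 1; do python3 -m crank '[{"linear":[0.0015,0,0],"dr":[0,0,0],"jaw":1},{"linear":[0,0,0],"dr":[0,0,0],"jaw":1}]'; done
```

```text
clock: 3.85
tcp_pos: [0.6714, 0.1134, 0.0534]
orientation: [[0.0, 0.994, 0.111], [0.0, 0.111, -0.994], [-1.0, 0.0, -0.0]]
ft_force: [0.7, -0.0, 0.3]
gripper_width: 0.001
clock: 4.05
tcp_pos: [0.6716, 0.1134, 0.0523]
orientation: [[0.001, 0.994, 0.111], [0.0, 0.111, -0.994], [-1.0, 0.001, -0.0]]
ft_force: [0.4, 0.6, 2.3]
gripper_width: 0.003
```

```bash
python3 -m crank '[{"linear":[0.001,0,0],"dr":[0,0,0],"jaw":1},{"linear":[0,0,0],"dr":[0,0,0],"jaw":1}]'
```

```text
clock: 4.25
tcp_pos: [0.6717, 0.1134, 0.0522]
orientation: [[0.001, 0.994, 0.111], [0.0, 0.111, -0.994], [-1.0, 0.001, -0.0]]
ft_force: [-3.5, -1.4, 8.3]
gripper_width: 0.0
```

Rail a touched (8 N at z = 52.2 mm). On to b: lift, move 75 mm, touch.

```bash
python3 -m crank '[{"linear":[-0.01,0,0],"dr":[0,0,0],"jaw":1},{"linear":[-0.01,0,0],"dr":[0,0,0],"jaw":1},{"linear":[0,0,0.025],"dr":[0,0,0],"jaw":1},{"linear":[0,0,0.025],"dr":[0,0,0],"jaw":1},{"linear":[0,0,0.025],"dr":[0,0,0],"jaw":1},{"linear":[0,0,0],"dr":[0,0,0],"jaw":1},{"linear":[0.01,0,0],"dr":[0,0,0],"jaw":1},{"linear":[0.006,0,0],"dr":[0,0,0],"jaw":1},{"linear":[0.002,0,0],"dr":[0,0,0],"jaw":1},{"linear":[0.001,0,0],"dr":[0,0,0],"jaw":1},{"linear":[0.0005,0,0],"dr":[0,0,0],"jaw":1},{"linear":[0,0,0],"dr":[0,0,0],"jaw":1},{"linear":[0,0,0],"dr":[0,0,0],"jaw":1}]'
python3 - <<'E'
from plant import *
from h import *
s=read_state();print(rk(s["tcp_pos"]))
E
```

```text
clock: 5.55
tcp_pos: [0.6787, 0.0406, 0.0522]
orientation: [[-0.001, 0.994, 0.113], [0.001, 0.113, -0.994], [-1.0, -0.001, -0.001]]
ft_force: [-7.4, -1.7, 10.4]
gripper_width: -0.001
[0.02940378 0.03947907]
```

Rail b touched (10 N at rack y = +39 mm, inside b). Same step to c.

```bash
python3 -m crank '[{"linear":[-0.01,0,0],"dr":[0,0,0],"jaw":1},{"linear":[-0.01,0,0],"dr":[0,0,0],"jaw":1},{"linear":[0,0,0.025],"dr":[0,0,0],"jaw":1},{"linear":[0,0,0.025],"dr":[0,0,0],"jaw":1},{"linear":[0,0,0.025],"dr":[0,0,0],"jaw":1},{"linear":[0,0,0],"dr":[0,0,0],"jaw":1},{"linear":[0.01,0,0],"dr":[0,0,0],"jaw":1},{"linear":[0.006,0,0],"dr":[0,0,0],"jaw":1},{"linear":[0.002,0,0],"dr":[0,0,0],"jaw":1},{"linear":[0.001,0,0],"dr":[0,0,0],"jaw":1},{"linear":[0.0005,0,0],"dr":[0,0,0],"jaw":1},{"linear":[0,0,0],"dr":[0,0,0],"jaw":1},{"linear":[0,0,0],"dr":[0,0,0],"jaw":1}]'
python3 - <<'E'
from plant import *
from h import *
s=read_state();print(rk(s["tcp_pos"]))
f=grab_frame("scene");cv2.imwrite("pics/s2.png",cv2.resize(f["image"][130:310,200:420,::-1],None,fx=3,fy=3))
E
```

```text
clock: 6.85
tcp_pos: [0.6872, -0.0337, 0.0522]
orientation: [[-0.001, 0.994, 0.113], [0.001, 0.113, -0.994], [-1.0, -0.001, -0.001]]
ft_force: [-5.4, 0.8, 6.5]
gripper_width: -0.002
[ 0.02953216 -0.03529924]
```

View pics/s2.png

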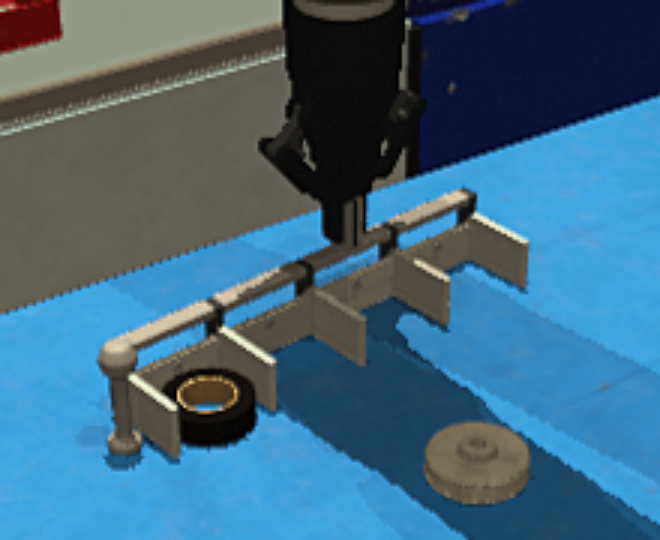

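The fingertips stand on rail c (crop about (345,240)), at the correct spot. Now up, back behind the pulley, turn to the diagonal push heading, and open the jaws slightly to form a two-finger cradle.

```bash
python3 -m crank '[{"linear":[-0.03,0,0],"dr":[0,0,0],"jaw":1},{"linear":[-0.03,0,0],"dr":[0,0,0],"jaw":1},{"linear":[-0.03,0,0],"dr":[0,0,0],"jaw":1},{"linear":[0,-0.0295,-0.0118],"dr":[0,0,0],"jaw":0.4},{"linear":[0,-0.0295,-0.0118],"dr":[0,0,0],"jaw":0.4},{"linear":[0,-0.0295,-0.0118],"dr":[0,0,0],"jaw":0.4},{"linear":[0,-0.0295,-0.0118],"dr":[0,0,0],"jaw":0.4},{"linear":[0,-0.0295,-0.0118],"dr":[0,0,0],"jaw":0.4},{"linear":[0,-0.0295,-0.0118],"dr":[0,0,0],"jaw":0.4},{"linear":[0,-0.0295,-0.0118],"dr":[0,0,0],"jaw":0.4},{"linear":[0,-0.0295,-0.0118],"dr":[0,0,0],"jaw":0.4},{"linear":[0,0,0],"dr":[0.126,0,0],"jaw":0.4},{"linear":[0,0,0],"dr":[0.126,0,0],"jaw":0.4},{"linear":[0,0,0],"dr":[0.126,0,0],"jaw":0.4},{"linear":[0,0,0],"dr":[0.126,0,0],"jaw":0.4},{"linear":[0,0,0],"dr":[0.126,0,0],"jaw":0.4},{"linear":[0,0,0],"dr":[0,0,0],"jaw":0.4},{"linear":[0,0,0],"dr":[0,0,0],"jaw":0.4}]'
python3 - <<'E'
from plant import *
from h import *
s=read_state();print(yaw(s),tool(s,.4424,.0327,.006).round(4))
f=grab_frame("scene");cv2.imwrite("pics/s3.png",f["image"][:,:,::-1])
E
```

```text
clock: 8.7
tcp_pos: [0.4427, 0.0326, 0.1418]
orientation: [[-0.0, 0.871, -0.492], [0.0, -0.492, -0.871], [-1.0, -0.0, -0.0]]
ft_force: [-0.4, -0.3, -0.2]
gripper_width: 0.299
-29.45136401765216 [ 1.358e-01 -3.000e-04  1.000e-04]
```

View pics/s3.png

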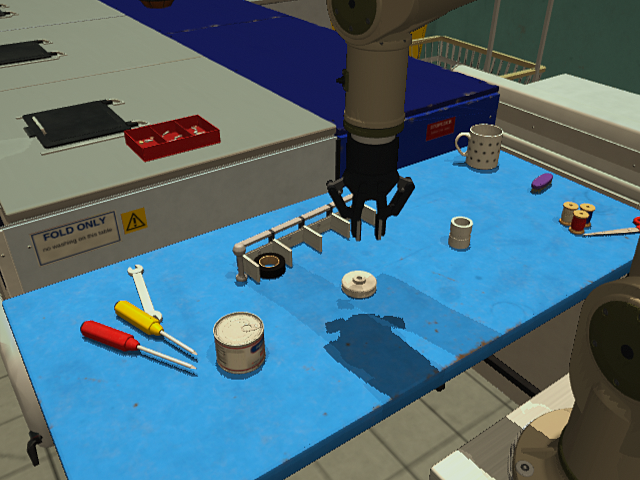

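```bash
python3 -m crank '[{"linear":[0.03,0,0],"dr":[0,0,0],"jaw":0.4},{"linear":[0.03,0,0],"dr":[0,0,0],"jaw":0.4},{"linear":[0.03,0,0],"dr":[0,0,0],"jaw":0.4},{"linear":[0.02,0,0],"dr":[0,0,0],"jaw":0.4},{"linear":[0.014,0,0],"dr":[0,0,0],"jaw":0.4},{"linear":[0.01,0,0],"dr":[0,0,0],"jaw":0.4},{"linear":[0,0,0],"dr":[0,0,0],"jaw":0.4},{"linear":[0,0.004,0],"dr":[0,0,0],"jaw":0.4},{"linear":[0,0.004,0],"dr":[0,0,0],"jaw":0.4},{"linear":[0,0.004,0],"dr":[0,0,0],"jaw":0.4},{"linear":[0,0.004,0],"dr":[0,0,0],"jaw":0.4},{"linear":[0,0.004,0],"dr":[0,0,0],"jaw":0.4},{"linear":[0,0.004,0],"dr":[0,0,0],"jaw":0.4},{"linear":[0,0.004,0],"dr":[0,0,0],"jaw":0.4},{"linear":[0,0.004,0],"dr":[0,0,0],"jaw":0.4},{"linear":[0,0,0],"dr":[0,0,0],"jaw":0.4}]'
python3 - <<'E'
from plant import *
from h import *
f=grab_frame("scene");cv2.imwrite("pics/s4.png",cv2.resize(f["image"][160:340,220:440,::-1],None,fx=3,fy=3))
f=grab_frame("top");cv2.imwrite("pics/t4.png",cv2.resize(f["image"][170:350,225:435,::-1],None,fx=3,fy=3))
E
```

```text
clock: 10.35
tcp_pos: [0.4713, 0.0158, 0.0078]
orientation: [[0.001, 0.868, -0.496], [0.0, -0.496, -0.868], [-1.0, 0.0, -0.0]]
ft_force: [0.2, 0.2, 0.4]
gripper_width: 0.302
```

View pics/s4.png

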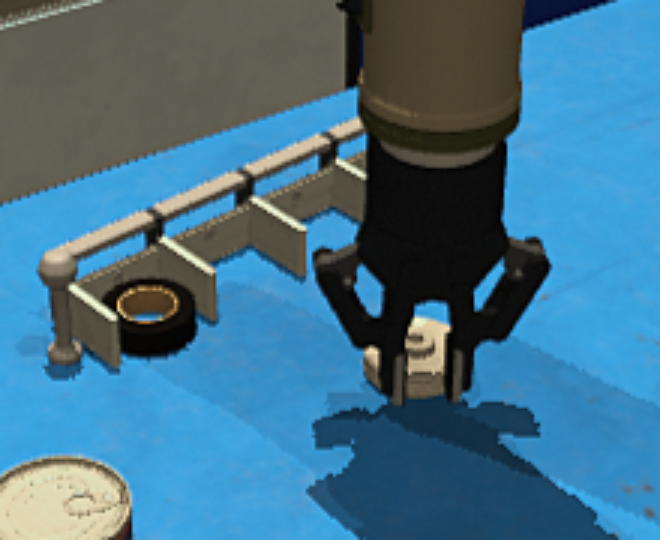

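View pics/t4.png

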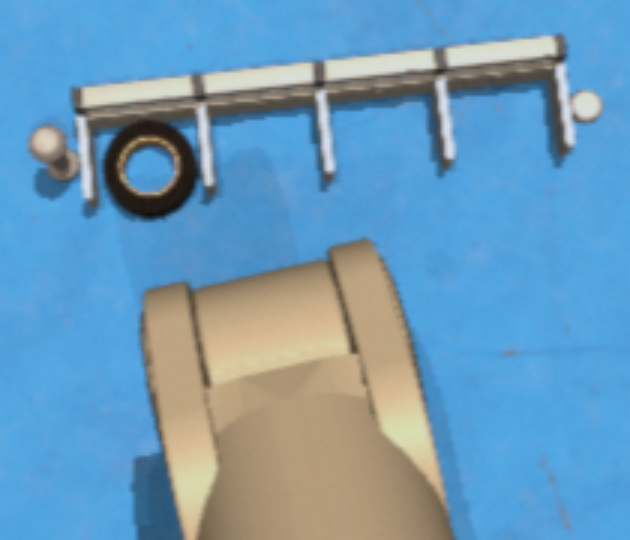

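The scene view shows the pulley centred between the two fingertips (crop about (415,355)). The arm hides it from above. Continuing the diagonal push.

```bash
python3 -m crank '[{"linear":[0,0.005,0],"dr":[0,0,0],"jaw":0.4},{"linear":[0,0.005,0],"dr":[0,0,0],"jaw":0.4},{"linear":[0,0.005,0],"dr":[0,0,0],"jaw":0.4},{"linear":[0,0.005,0],"dr":[0,0,0],"jaw":0.4},{"linear":[0,0.005,0],"dr":[0,0,0],"jaw":0.4},{"linear":[0,0.005,0],"dr":[0,0,0],"jaw":0.4},{"linear":[0,0.005,0],"dr":[0,0,0],"jaw":0.4},{"linear":[0,0.005,0],"dr":[0,0,0],"jaw":0.4},{"linear":[0,0.005,0],"dr":[0,0,0],"jaw":0.4},{"linear":[0,0.005,0],"dr":[0,0,0],"jaw":0.4},{"linear":[0,0.005,0],"dr":[0,0,0],"jaw":0.4},{"linear":[0,0.005,0],"dr":[0,0,0],"jaw":0.4},{"linear":[0,0.005,0],"dr":[0,0,0],"jaw":0.4},{"linear":[0,0.005,0],"dr":[0,0,0],"jaw":0.4},{"linear":[0,0.005,0],"dr":[0,0,0],"jaw":0.4},{"linear":[0,0.004,0],"dr":[0,0,0],"jaw":0.4},{"linear":[0,0.002,0],"dr":[0,0,0],"jaw":0.4},{"linear":[0,0,0],"dr":[0,0,0],"jaw":0.4}]'
python3 - <<'E'
from plant import *
from h import *
s=read_state();y=np.array(s["orientation"])[:2,1];print(rk(s["tcp_pos"]),rk(np.array(s["tcp_pos"])[:2]+.04*y))
f=grab_frame("scene");np.savez("s5.npz",**f);cv2.imwrite("pics/s5.png",cv2.resize(f["image"][160:340,220:440,::-1],None,fx=3,fy=3))
print([ (220+0, )] and proj(f,[*w(-.075,-.0375),.022]))
E
```

```text
clock: 12.25
tcp_pos: [0.5413, -0.0243, 0.0079]
orientation: [[0.0, 0.868, -0.496], [0.0, -0.496, -0.868], [-1.0, 0.0, -0.0]]
ft_force: [0.1, 0.4, 0.6]
gripper_width: 0.297
[-0.11436351 -0.00968715] [-0.08207267 -0.0332983 ]
[350.72971418 245.03011806]
```

View pics/s5.png

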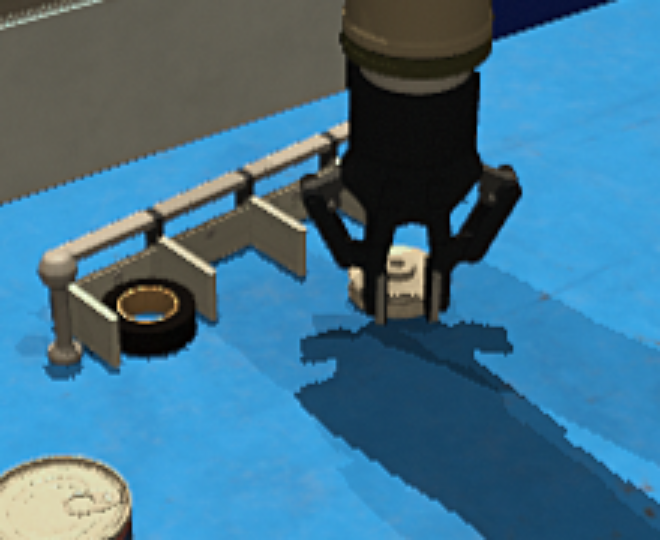

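```bash
python3 -m crank '[{"linear":[0,0.003,0],"dr":[0,0,0],"jaw":0.4},{"linear":[0,0.002,0],"dr":[0,0,0],"jaw":0.4},{"linear":[0,0,0],"dr":[0,0,0],"jaw":0.4},{"linear":[0,-0.01,0],"dr":[0,0,0],"jaw":0.4},{"linear":[0,-0.015,0],"dr":[0,0,0],"jaw":0.4},{"linear":[-0.03,0,0],"dr":[0,0,0],"jaw":0.4},{"linear":[-0.04,0,0],"dr":[0,0,0],"jaw":0.4},{"linear":[-0.04,0,0],"dr":[0,0,0],"jaw":0.4},{"linear":[0,0.02,0.035],"dr":[0,0,0],"jaw":0.4},{"linear":[0,0.02,0.035],"dr":[0,0,0],"jaw":0.4},{"linear":[0,0.02,0.035],"dr":[0,0,0],"jaw":0.4},{"linear":[0,0.02,0.035],"dr":[0,0,0],"jaw":0.4},{"linear":[0,0.02,0.035],"dr":[0,0,0],"jaw":0.4}]'
python3 - <<'E'
from plant import *
from h import *
f=grab_frame("top");np.savez("t6.npz",**f);cv2.imwrite("pics/t6.png",cv2.resize(f["image"][170:350,225:435,::-1],None,fx=3,fy=3))
E
```

```text
clock: 13.6
tcp_pos: [0.5231, -0.2167, 0.118]
orientation: [[0.0, 0.868, -0.496], [-0.0, -0.496, -0.868], [-1.0, 0.0, -0.0]]
ft_force: [0.9, -0.3, 0.3]
gripper_width: 0.299
```

View pics/t6.png

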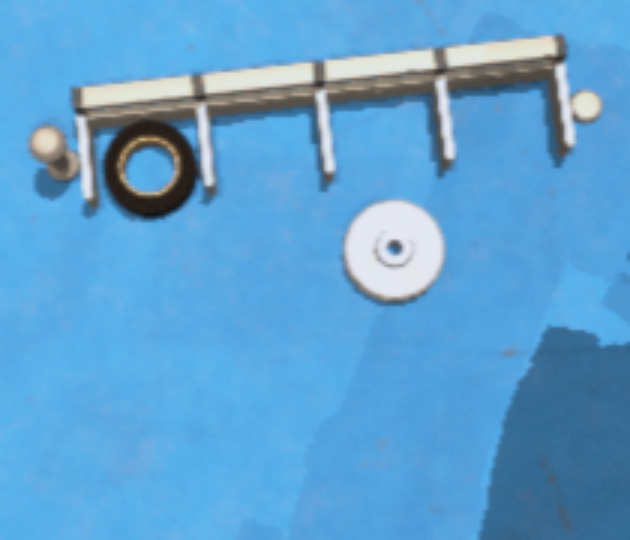

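Run:
```python
from plant import *
from h import *
f=np.load("t6.npz");x,y,r=pulley(f,(348,250));print(x,y,r,rk([x,y]))
# divider tops (z .036) mid-lines seen in crop px/3
c2=lambda x,y:(225+x/3,170+y/3)
for p in ((326,175),(448,160)): print(rk(ray(f,c2(*p),.036)))
s=read_state();c=rk([x,y]);t=w(c[0]-.06,-.0375)
print(yaw(s),t,tool(s,*t,.118).round(4))
```

```text
0.5767285227775574 -0.04430323839187622 0.03236446902155876 [-0.08142946 -0.03352028]
[-0.03278602  0.00195141]
[-0.03182327 -0.07400364]
-30.22341845311185 [ 0.51753616 -0.05496517] [-0.001  -0.0894 -0.1456]
```

The pulley is clear of the rack at rack (-81, -33.5); the top view shows it at crop (394,250), just in front of gap c. It needs about 4 mm more toward -y. I'll re-approach square to the rack.

```bash
python3 -m crank '[{"linear":[0,-0.018,-0.03],"dr":[0,0,0],"jaw":0.4},{"linear":[0,-0.018,-0.03],"dr":[0,0,0],"jaw":0.4},{"linear":[0,-0.018,-0.03],"dr":[0,0,0],"jaw":0.4},{"linear":[0,-0.018,-0.03],"dr":[0,0,0],"jaw":0.4},{"linear":[0,-0.018,-0.025],"dr":[0,0,0],"jaw":0.4},{"linear":[0,0,0],"dr":[-0.128,0,0],"jaw":0.4},{"linear":[0,0,0],"dr":[-0.128,0,0],"jaw":0.4},{"linear":[0,0,0],"dr":[-0.128,0,0],"jaw":0.4},{"linear":[0,0,0],"dr":[-0.128,0,0],"jaw":0.4},{"linear":[0,0,0],"dr":[-0.128,0,0],"jaw":0.4},{"linear":[0,0,0],"dr":[0,0,0],"jaw":0.4}]'
python3 - <<'E'
from plant import *
from h import *
s=read_state();print(yaw(s),rk(s["tcp_pos"]),tool(s,*w(-.137,-.0335),.008).round(4))
E
```

```text
clock: 14.75
tcp_pos: [0.5169, -0.0447, 0.1178]
orientation: [[-0.0, 0.992, 0.123], [-0.0, 0.123, -0.992], [-1.0, -0.0, -0.0]]
ft_force: [0.3, -0.1, 0.4]
gripper_width: 0.304
7.060792618593035 [-0.14093511 -0.02718778] [0.1098 0.0039 0.0064]
```

```bash
python3 -m crank '[{"linear":[0,0.004,0.0064],"dr":[0.011,0,0],"jaw":0.4},{"linear":[0.04,0,0],"dr":[0,0,0],"jaw":0.4},{"linear":[0.04,0,0],"dr":[0,0,0],"jaw":0.4},{"linear":[0.02,0,0],"dr":[0,0,0],"jaw":0.4},{"linear":[0.01,0,0],"dr":[0,0,0],"jaw":0.4},{"linear":[0,0.005,0],"dr":[0,0,0],"jaw":0.4},{"linear":[0,0.005,0],"dr":[0,0,0],"jaw":0.4},{"linear":[0,0.004,0],"dr":[0,0,0],"jaw":0.4},{"linear":[0,0.002,0],"dr":[0,0,0],"jaw":0.4},{"linear":[0,0.002,0.0006],"dr":[0,0,0],"jaw":0.4},{"linear":[0,0.002,0.0006],"dr":[0,0,0],"jaw":0.4},{"linear":[0,0.002,0.0006],"dr":[0,0,0],"jaw":0.4},{"linear":[0,0.002,0.0006],"dr":[0,0,0],"jaw":0.4},{"linear":[0,0.002,0.0006],"dr":[0,0,0],"jaw":0.4},{"linear":[0,0.002,0.0006],"dr":[0,0,0],"jaw":0.4},{"linear":[0,0,0],"dr":[0,0,0],"jaw":0.4}]'
python3 - <<'E'
from plant import *
from h import *
s=read_state();print(yaw(s),rk(s["tcp_pos"]))
f=grab_frame("scene");np.savez("s7.npz",**f);cv2.imwrite("pics/s7.png",cv2.resize(f["image"][160:300,270:440,::-1],None,fx=4.5,fy=4))
E
```

```text
clock: 16.35
tcp_pos: [0.5508, -0.0517, 0.0078]
orientation: [[0.0, 0.994, 0.109], [0.0, 0.109, -0.994], [-1.0, 0.0, -0.0]]
ft_force: [-0.7, -0.2, 1.5]
gripper_width: 0.299
6.282263841619817 [-0.10806681 -0.0379546 ]
```

View pics/s7.png

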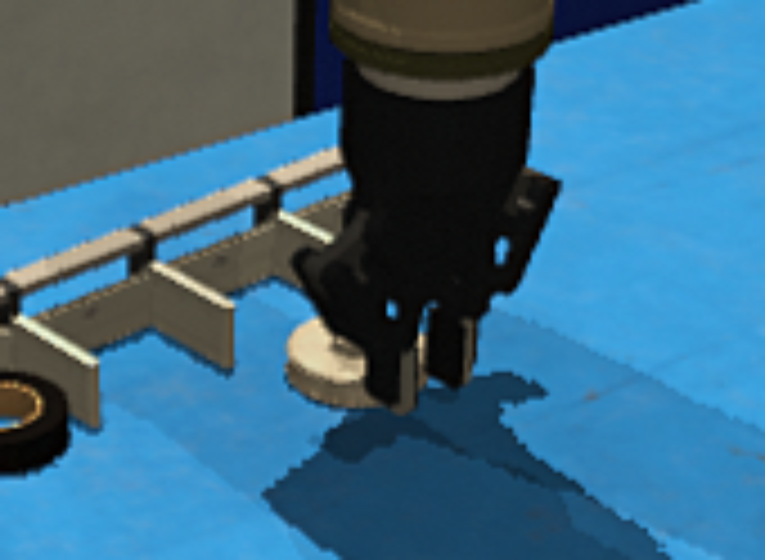

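The pulley is cradled in front of gap c, centred at y ≈ -38 mm. Pushing straight in.

```bash
python3 -m crank '[{"linear":[0,0.003,0],"dr":[0,0,0],"jaw":0.4},{"linear":[0,0.003,0],"dr":[0,0,0],"jaw":0.4},{"linear":[0,0.003,0],"dr":[0,0,0],"jaw":0.4},{"linear":[0,0.003,0],"dr":[0,0,0],"jaw":0.4},{"linear":[0,0.003,0],"dr":[0,0,0],"jaw":0.4},{"linear":[0,0.003,0],"dr":[0,0,0],"jaw":0.4},{"linear":[0,0.003,0],"dr":[0,0,0],"jaw":0.4},{"linear":[0,0.003,0],"dr":[0,0,0],"jaw":0.4},{"linear":[0,0,0],"dr":[0,0,0],"jaw":0.4}]'
python3 - <<'E'
from plant import *
from h import *
s=read_state();print(yaw(s),rk(s["tcp_pos"]))
E
```

```text
clock: 17.3
tcp_pos: [0.5748, -0.0488, 0.0079]
orientation: [[0.001, 0.994, 0.11], [0.0, 0.11, -0.994], [-1.0, 0.001, -0.0]]
ft_force: [-0.1, -0.1, -1.0]
gripper_width: 0.301
6.299998199453779 [-0.08384362 -0.03778484]
```

No jamming (force about 0). On.

```bash
python3 -m crank '[{"linear":[0,0.003,0],"dr":[0,0,0],"jaw":0.4},{"linear":[0,0.003,0],"dr":[0,0,0],"jaw":0.4},{"linear":[0,0.003,0],"dr":[0,0,0],"jaw":0.4},{"linear":[0,0.003,0],"dr":[0,0,0],"jaw":0.4},{"linear":[0,0.003,0],"dr":[0,0,0],"jaw":0.4},{"linear":[0,0.003,0],"dr":[0,0,0],"jaw":0.4},{"linear":[0,0.003,0],"dr":[0,0,0],"jaw":0.4},{"linear":[0,0.003,0],"dr":[0,0,0],"jaw":0.4},{"linear":[0,0.002,0],"dr":[0,0,0],"jaw":0.4},{"linear":[0,0.002,0],"dr":[0,0,0],"jaw":0.4},{"linear":[0,0,0],"dr":[0,0,0],"jaw":0.4}]'
python3 - <<'E'
from plant import *
from h import *
s=read_state();print(yaw(s),rk(s["tcp_pos"]))
f=grab_frame("scene");np.savez("s8.npz",**f);cv2.imwrite("pics/s8.png",cv2.resize(f["image"][160:300,270:440,::-1],None,fx=4.5,fy=4))
E
```

```text
clock: 18.4
tcp_pos: [0.6024, -0.0457, 0.0078]
orientation: [[0.0, 0.994, 0.11], [0.0, 0.11, -0.994], [-1.0, 0.0, -0.0]]
ft_force: [-0.5, -0.0, -0.1]
gripper_width: 0.3
6.300402817839662 [-0.05606696 -0.03781311]
```

View pics/s8.png

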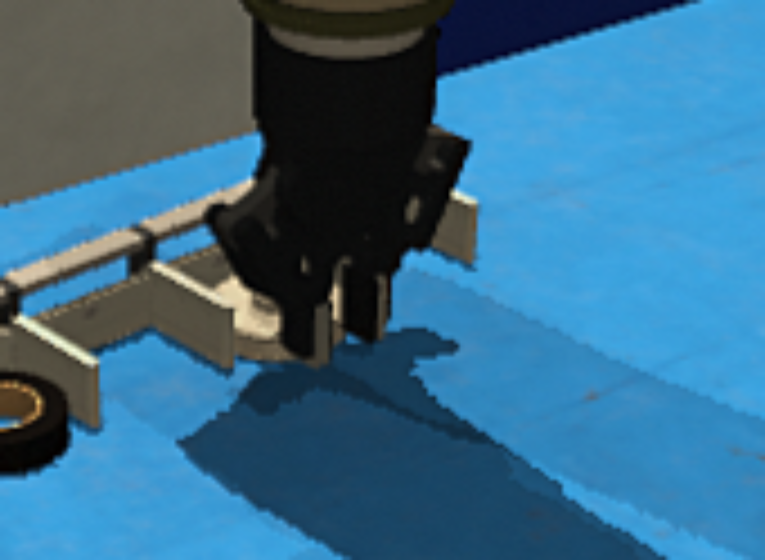

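The pulley is in gap c (crop around (265,310)), a few mm from home. Inching in until the force rises.

```bash
python3 -m crank '[{"linear":[0,0.0015,0],"dr":[0,0,0],"jaw":0.4},{"linear":[0,0.0015,0],"dr":[0,0,0],"jaw":0.4},{"linear":[0,0.001,0],"dr":[0,0,0],"jaw":0.4},{"linear":[0,0,0],"dr":[0,0,0],"jaw":0.4}]'
python3 -m crank '[{"linear":[0,0.001,0],"dr":[0,0,0],"jaw":0.4},{"linear":[0,0.0005,0],"dr":[0,0,0],"jaw":0.4},{"linear":[0,0,0],"dr":[0,0,0],"jaw":0.4}]'
```

```text
clock: 18.85
tcp_pos: [0.6062, -0.0454, 0.0078]
orientation: [[0.0, 0.994, 0.11], [0.0, 0.11, -0.994], [-1.0, 0.0, -0.0]]
ft_force: [-1.6, 0.5, 0.1]
gripper_width: 0.305
clock: 19.15
tcp_pos: [0.6076, -0.0452, 0.0078]
orientation: [[0.0, 0.994, 0.11], [0.0, 0.11, -0.994], [-1.0, 0.0, -0.0]]
ft_force: [-0.6, -0.4, 1.3]
gripper_width: 0.303
```

```bash
python3 -c "
from plant import *
from h import *
s=read_state();print(rk(s['tcp_pos']),np.array(s['ft_force']).round(1))"
```

```text
[-0.05085217 -0.03790972] [-0.6 -0.4  1.3]
```

```bash
python3 -m crank '[{"linear":[0,0.001,0],"dr":[0,0,0],"jaw":0.4},{"linear":[0,0.0005,0],"dr":[0,0,0],"jaw":0.4},{"linear":[0,0,0],"dr":[0,0,0],"jaw":0.4}]'
python3 -m crank '[{"linear":[0,0.001,0],"dr":[0,0,0],"jaw":0.4},{"linear":[0,0,0],"dr":[0,0,0],"jaw":0.4}]'
```

```text
clock: 19.45
tcp_pos: [0.6092, -0.0451, 0.0078]
orientation: [[0.0, 0.994, 0.11], [0.0, 0.11, -0.994], [-1.0, 0.0, -0.0]]
ft_force: [-0.8, 0.8, 0.2]
gripper_width: 0.302
clock: 19.65
tcp_pos: [0.6099, -0.045, 0.0078]
orientation: [[-0.0, 0.994, 0.11], [0.0, 0.11, -0.994], [-1.0, -0.0, -0.0]]
ft_force: [-1.7, -0.2, 1.0]
gripper_width: 0.303
```

```bash
python3 -m crank '[{"linear":[0,0.001,0],"dr":[0,0,0],"jaw":0.4},{"linear":[0,0.0005,0],"dr":[0,0,0],"jaw":0.4},{"linear":[0,0,0],"dr":[0,0,0],"jaw":0.4}]'
python3 -m crank '[{"linear":[0,0.001,0],"dr":[0,0,0],"jaw":0.4},{"linear":[0,0,0],"dr":[0,0,0],"jaw":0.4}]'
python3 - <<'E'
from plant import *
from h import *
s=read_state();print(yaw(s),rk(s["tcp_pos"]))
f=grab_frame("scene");np.savez("s9.npz",**f);cv2.imwrite("pics/s9.png",cv2.resize(f["image"][180:270,290:400,::-1],None,fx=6,fy=6,interpolation=cv2.INTER_CUBIC))
E
```

```text
clock: 19.95
tcp_pos: [0.6104, -0.045, 0.0076]
orientation: [[-0.002, 0.994, 0.109], [-0.0, 0.109, -0.994], [-1.0, -0.002, 0.0]]
ft_force: [-7.1, -0.2, 4.2]
gripper_width: 0.299
clock: 20.15
tcp_pos: [0.6106, -0.045, 0.0075]
orientation: [[-0.004, 0.994, 0.109], [-0.001, 0.109, -0.994], [-1.0, -0.004, 0.0]]
ft_force: [-10.1, -1.2, 7.3]
gripper_width: 0.302
6.283684555692991 [-0.04781668 -0.0380178 ]
```

View pics/s9.png

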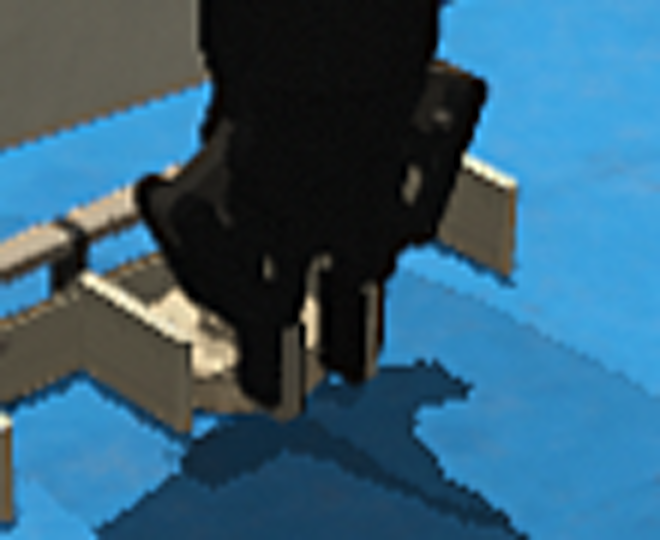

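The force rises to 10 N and the tool stops advancing, so the pulley is against the back plate. Backing off, then a look from above.

```bash
python3 -m crank '[{"linear":[0,-0.003,0],"dr":[0,0,0],"jaw":0.4},{"linear":[0,-0.01,0],"dr":[0,0,0],"jaw":0.4},{"linear":[0,-0.02,0],"dr":[0,0,0],"jaw":0.4},{"linear":[0,-0.02,0],"dr":[0,0,0],"jaw":0.4},{"linear":[-0.04,0,0],"dr":[0,0,0],"jaw":0.4},{"linear":[-0.04,0,0],"dr":[0,0,0],"jaw":0.4},{"linear":[-0.04,0,0],"dr":[0,0,0],"jaw":0.4},{"linear":[0,-0.01,0.04],"dr":[0,0,0],"jaw":0.4},{"linear":[0,-0.01,0.04],"dr":[0,0,0],"jaw":0.4},{"linear":[0,-0.01,0.04],"dr":[0,0,0],"jaw":0.4},{"linear":[0,-0.01,0.04],"dr":[0,0,0],"jaw":0.4},{"linear":[0,-0.01,0.04],"dr":[0,0,0],"jaw":0.4},{"linear":[0,0,0],"dr":[0,0,0],"jaw":0.4}]'
python3 - <<'E'
from plant import *
from h import *
f=grab_frame("top");np.savez("t10.npz",**f);cv2.imwrite("pics/t10.png",cv2.resize(f["image"][170:330,225:435,::-1],None,fx=3.8,fy=3.7,interpolation=cv2.INTER_CUBIC))
g=grab_frame("scene");np.savez("s10.npz",**g);cv2.imwrite("pics/s10.png",cv2.resize(g["image"][180:310,220:390,::-1],None,fx=4.5,fy=4.5,interpolation=cv2.INTER_CUBIC))
E
```

```text
clock: 21.5
tcp_pos: [0.5293, -0.263, 0.1276]
orientation: [[-0.001, 0.995, 0.099], [-0.004, 0.099, -0.995], [-1.0, -0.001, 0.004]]
ft_force: [-0.8, -1.4, 0.2]
gripper_width: 0.297
```

View pics/t10.png

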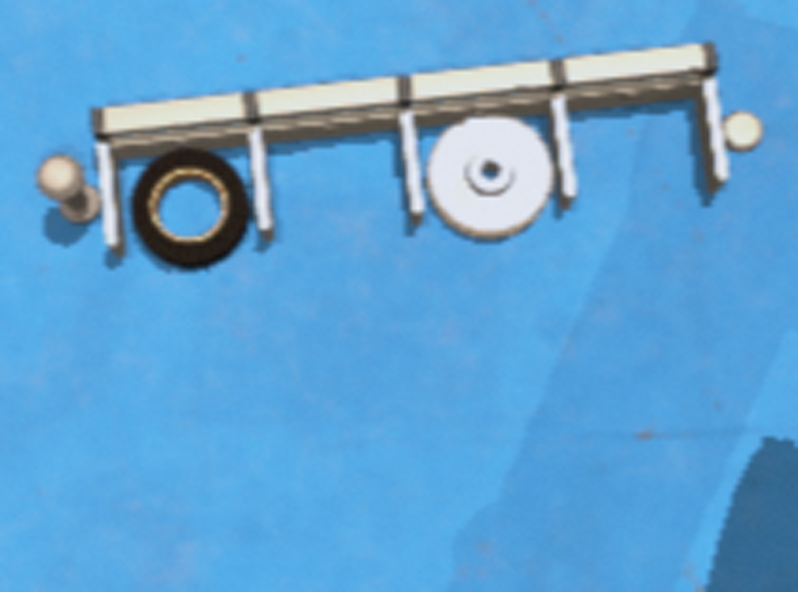

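View pics/s10.png

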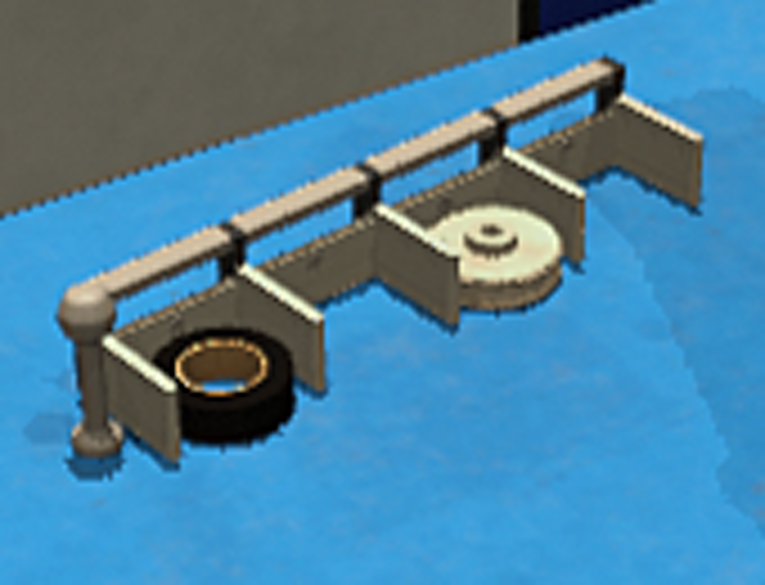

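Both views show the pulley inside gap c, with the hub at about (491,170) in the top crop and nothing else moved. Next I check numerically that it is home.

Run:
```python
from plant import *
from h import *
f=np.load("t10.npz");im=f["image"].astype(int);R,G,B=im[...,0],im[...,1],im[...,2]
def blob(f,x0,y0,x1,y1):
    im=f["image"].astype(int);m=np.zeros(im.shape[:2],np.uint8);m[y0:y1,x0:x1]=(im.min(2)>165)[y0:y1,x0:x1]
    m=cv2.morphologyEx(m,cv2.MORPH_OPEN,np.ones((5,5),np.uint8))
    k,l,st,c=cv2.connectedComponentsWithStats(m);i=1+st[1:,4].argmax()
    cs,_=cv2.findContours((l==i).astype(np.uint8),0,1)
    P=np.array([ray(f,p[0],.022)[:2] for p in max(cs,key=len)],np.float32)
    (x,y),r=cv2.minEnclosingCircle(P);return rk([x,y]),r
print("after",blob(f,334,196,375,240)); print("mid",blob(np.load("t6.npz"),330,225,385,280))
h=lambda x,y:ray(f,(225+x/3.8,170+y/3.7),.024)
print("hub",rk(h(491,171)))
# before/after diffs of the others
a=np.load("top0.npz")["image"].astype(int);d=np.abs(a-im).max(2)
for n,(x,y,r) in dict(tape=(276,226,14),tin=(187,317,20),knob=(242,220,8),coup=(470,299,12)).items(): print(n,np.median(d[y-r:y+r,x-r:x+r]),(d[y-r:y+r,x-r:x+r]>40).mean())
s=read_state();print(s["clock"],s["tcp_pos"],yaw(s))
```

```text
after (array([-0.01124001, -0.0383925 ]), 0.030880877748131752)
mid (array([-0.08006257, -0.03448367]), 0.03069932945072651)
hub [-0.01172018 -0.03941662]
tape 7.0 0.0
tin 12.0 0.0
knob 10.0 0.0
coup 47.0 0.515625
21.6 [ 0.53139621 -0.25610487  0.12767233] 6.122075991192712
```

The pulley centre is at rack x ≈ -11 mm (home is -10.5). The coupling differs only because the arm hangs over it. Raise and clear the arm, then recheck.

```bash
python3 -m crank '[{"linear":[-0.04,0,0],"dr":[0,0,0],"jaw":0.4},{"linear":[-0.04,0,0],"dr":[0,0,0],"jaw":0.4},{"linear":[0,-0.02,0.04],"dr":[0,0,0],"jaw":0.4},{"linear":[0,-0.02,0.04],"dr":[0,0,0],"jaw":0.4},{"linear":[0,-0.02,0.04],"dr":[0,0,0],"jaw":0.4},{"linear":[0,-0.02,0.04],"dr":[0,0,0],"jaw":0.4},{"linear":[0,0,0],"dr":[0,0,0],"jaw":0.4},{"linear":[0,0,0],"dr":[0,0,0],"jaw":0.4}]'
python3 - <<'E'
from plant import *
from h import *
f=grab_frame("top");cv2.imwrite("pics/t11.png",f["image"][:,:,::-1])
a=np.load("top0.npz")
for n in(a,f):
    m=nonblue(n);k,l,st,c=cv2.connectedComponentsWithStats(m)
    print([ (st[i].tolist(),c[i].round(1).tolist()) for i in range(1,k) if abs(c[i]-[469,299]).max()<15 and st[i,4]>100])
s=read_state();print(s["clock"],np.abs(s["joint_vel"]).max())
E
```

```text
clock: 22.4
tcp_pos: [0.4702, -0.4223, 0.2075]
orientation: [[0.0, 0.994, 0.109], [0.001, 0.109, -0.994], [-1.0, 0.0, -0.001]]
ft_force: [0.1, 1.3, 0.5]
gripper_width: 0.299
[([454, 287, 30, 25, 491], [469.0, 298.9])]
[([454, 287, 30, 25, 500], [469.0, 299.0])]
22.45 0.02060062327861468
```

View pics/t11.png

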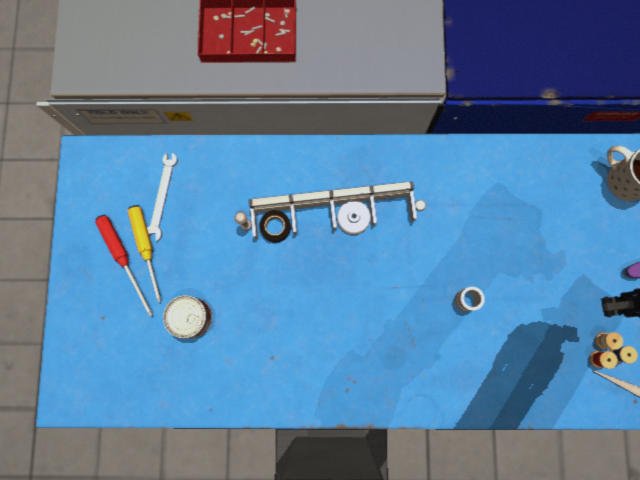

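The coupling (469,299), the tin and the tape roll are all where they were. The pulley sits in gap c at (354,217), and the arm is clear of everything.

```bash
python3 -c "
from plant import *
print(close_job())"
```

```text
the job is handed in; nothing more can be done
None
```

The motor pulley is in gap c, the third gap from the tall round-headed post, and the job is handed in. It took about 22 s of the 58 s allowed.

- **Counting:** the post stands at the +y end. I touched rail a, then b, then c with the closed fingertips, at 6–10 N and a height of 52.2 mm each time. Rail d was never touched.
- **Pushing:** I slid the pulley flat along the table between two slightly open fingertips, first diagonally to the front of gap c, then straight in. I stopped when the force rose to about 10 N and the tool stopped advancing.
- **Last checks:** the top view puts the pulley's centre at rack x ≈ -11 to -12 mm, y ≈ -38 to -39 mm. Fully home is -10.5, -37.5, so the difference is 1–2 mm, within the roughly 2 mm camera calibration. The tin, tape roll, post and coupling had not moved in the pictures, and the robot was clear of everything.

The one disagreement was that the contact force came about 2–3 mm deeper than I had worked out from the assumed fingertip size. The finger-to-pulley distance seen after the first push accounts for most of that. No check failed.

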